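# Dispense one washer and nudge it onto the pick-up pad

### The job

Press the plunger of the washer feeder all the way down once and let it come back up, so that a single washer is pushed out of the magazine onto the board. Then nudge that washer sideways with a fingertip, sliding it along the board until all of it lies on the round cork pad. Only push, never pick the washer up, and leave the washer that was already lying on the board, the tape measure and the screw box alone.

Things in the scene. Friction and masses are not known exactly. Their poses are not given: they have to be found in the camera images.
- feeder: washer feeder, fixed: plywood board 230 x 360 x 10 mm (x -110 to +120, y +-180) with a grey magazine (x +-24, 76 mm wide at its low flanges, 50 above, top at z = 50 mm) and behind it a housing (x 23 to 99, 53 wide, top at z = 60, 67 at the plunger's bush). Origin on the board's underside on the magazine's axis, z up; board top at z = 10 mm. Washers come out of the front mouth towards -x.
- outlet (a point): point on the board's top, 55 mm in front of the magazine's axis, where the dispensed washer's centre comes to lie (within some 5 mm) after a full press
- plunger_top (a point): centre of the top of the plunger's black mushroom cap, 37 mm in diameter; 65 mm behind the feeder's origin and 108 mm above the board's underside when up. Moves with the plunger, straight down by 28 mm.
- plunger (a joint): travel of the plunger in m: 0 up, 0.028 fully down (hard stop). A spring returns it; it takes about 5 N to start and 8 to 10 N at the bottom. It drives a pusher blade at the foot of the magazine out by twice its travel, shoving out the lowest washer; on its return the next washer drops down, and another press would push that one out too.
- washer_0: the lowest washer in the magazine, the one that comes out: plain aluminium ring 40 mm outside, 14 mm bore, 10 mm thick, about 30 g, loose. Origin at the centre of its underside, z along its axis.
- washer_1: the next washer in the magazine, same size and origin; it must stay in the magazine.
- parked_washer: a washer of the same size that already lies on the board on the other side from the pad; loose, to be left alone. Origin at the centre of its underside.
- pad: round cork pad, 68 mm in diameter, let in flush with the top of the board, nothing to bump over; to the left or right of where the washer comes out, about 125 mm from it. Origin at its centre, on the board's top surface.
- tape_measure: yellow tape measure, 38 x 81 x 66 mm, loose on a rear corner of the board; to be left alone. Origin at the centre of its underside.
- screw_box_1: small closed green screw box, 56 x 75 x 45 mm, loose on the other rear corner of the board; to be left alone. Origin at the centre of its underside.

How it is judged:
On the way, in this order (a step that is already met when the one before it is completed fails the run):
1. the plunger is pressed down (at least 24 of its 28 mm) (value of joint plunger above 0.024 m), for 0.05 s.
2. the plunger is back up and the washer lies on the board in front of the magazine (value of joint plunger below 0.003 m and x of washer_0 in the frame of feeder below -0.044 m), for 0.1 s.
At the end, for the whole second after the job is handed in: the dispensed washer lies flat and at rest, wholly on the pad (centre within 14 mm of the pad's centre), the plunger is back up (within 3 mm) and the next washer is still in the magazine (within 10 mm of its axis) (horizontal distance between washer_0 and pad below 0.014 m and angle between washer_0's own z axis and vertical below 0.06 rad and z of washer_0 in the frame of feeder below 0.013 m and linear speed of washer_0 below 0.01 m/s and value of joint plunger below 0.003 m and horizontal distance between washer_1 and feeder below 0.01 m); the robot touches nothing.
It fails at once if the dispensed washer is lifted (more than 6 mm) or tipped up (z of washer_0 in the frame of feeder above 0.016 m or angle between washer_0's own z axis and vertical above 0.3 rad).
It fails at once if a second washer is pushed out of the magazine (more than 10 mm) (horizontal distance between washer_1 and feeder above 0.01 m).
It fails at once if the washer already on the board is moved more than 10 mm (distance of parked_washer from where it was at the start of the episode above 0.01 m).
It fails at once if the tape measure or the screw box is moved more than 15 mm (distance of any of tape_measure, screw_box_1 from where it was at the start of the episode above 0.015 m).
It also fails if it takes over 48 s, if anything falls off the work surface, if the arm or the gripper's body presses on something with over 40 N, if the wrist force passes 120 N, or if a joint passes its speed limit or range.

### The arm

A 6-joint arm with a two-finger parallel gripper is mounted at the origin on a cart in front of the work surface, level with it; the furniture and walls round the work are solid. World frame = base frame: x ahead of the robot, y to its left, z up, the work surface at z = 0. Lengths are in m, angles in rad, forces in N, time in s.
With the tool pointing down it reaches from about 0.275 to 0.725 m from the base axis. Payload 5.6 kg.
Tool frame: the origin (TCP) lies midway between the tips of the shut fingers; the grasp point (between the pads) lies 19 mm behind it; z points along the fingers, x is the direction in which the jaws open and shut, and the axes are right-handed (so a half turn about z gives the same grasp; the last joint's range is limited). The gripper opens to 85 mm and grips with 20 to 120 N. Pads are 22 mm wide; open, the fingers measure 114 mm over their backs; the gripper's body (76 mm by 85 mm) begins 54 mm behind the grasp point. The pads swing forward as they close: fully open they stand 13 mm farther back than shut.
Start: joints at [0.285, 0.255, 0.108, 0, -1.424, -0.285], TCP at [0.55, 0, 0.231] pointing down, gripper open.
Joint ranges: [-2.95, 2.95], [-1.21, 1.97], [-1.09, 1.5], [-2.87, 1.71], [-2.94, -0.07], [-3.05, 3.05]. Speed limits (rad/s): [2.57, 2.57, 3.14, 3.14, 3.14, 3.14].

### API

Orientations are given as [roll, pitch, yaw] about the fixed x, y, z axes, in that order (R = Rz(yaw) Ry(pitch) Rx(roll)).
In Python, from bench import ctrl gives the robot as it stands.
- The arm moves only by the shell command python3 -m crank 'ROWS'. ROWS is JSON, a list of rows, each an object with "linear": the shift along the tool's x, y, z in mm, a list of three; "dr": the turn, a rotation vector about the tool's x, y, z in degrees, a list of three; "jaw": the gripper's target within -1 to 1 (shut at 1, half-way at 0, fully open at -1). A call has 1 to 10 rows; each row shifts and turns the commanded pose from where the row before left it, along the tool's axes as they then stand; what a row does not reach is not made up. A row lasts 1/12 s, in which the tool goes at most 41.7 mm and 7.16 degrees, less where a joint would pass 70% of its speed; a pose out of reach is approached as far as the arm can. A call with a gripper value outside its range is refused whole. The fingers move at their own pace and stop on an object; the grip force is fixed at half the most. Time passes only in rows, so rows that do not move let the fingers close. It gives the time, the measured TCP pose, the force and the opening at its end, in the units of the state.
- ctrl.observe(): the state, without advancing time (a new reading comes with each control period).
- ctrl.capture(name): name is "scene" or "side" or "wrist"; returns a dict with "pixels" (384x512x3 uint8, blue, green, red), "vertical_fov" (degrees; the focal length in pixels is half the picture's height over the tangent of half this angle, whatever the lens; pixels are square), "cx", "cy" (the principal point, pixels), "T" (4x4, takes a point from camera to world coordinates); the wrist camera has in their place "T_tool_cam" (4x4, takes a point from camera to tool coordinates, whose origin is the TCP and whose axes are the tool frame's). Camera axes: x right, y down, z forward; pixel columns grow to the right and rows downward; lengths in m; the calibration is good to about 2 mm. The wrist camera is an equidistant fisheye: a pixel r from the principal point sees the ray r / f radians off the axis. A picture is of the moment at which its call begins: read the wrist's pose just before it. There is no depth.
- ctrl.finish_job(): hands the job in, once; it reports no verdict.
Trained networks look in a picture, given as the dict that the camera call returned (one of the last four; its "shot" number tells which), for a name from the list of things; names that differ only in an ending like _2 or _b are one class to them, and where a whole thing is asked for, a point or a joint stands for the part that bears it (a point fixed in the world has none). Each returns a list of dicts, best first, with "p" (0 to 1); they miss things now and then, are a little off and sometimes report something else, mostly with a low value. They report only what shows in the picture. A call takes as long as a camera call.
- ctrl.spot_in(query, picture): "rect" ([left, top, width, height] in pixels, round what is visible of it).
The state is a dict: "time": time; "joints": joint angles; "qvel": joint speeds; "effort": joint torques, N m; "tcp_pos": TCP position; "tcp_rot": TCP orientation; "ft_force": force on the tool from outside, world axes, zero at the start; "moment": the same for the moment, N m; "grip_width": finger opening in m.
Only numpy, scipy, OpenCV 4.12 (cv2) and the standard library are available. Lean on these libraries where they do the work, as an engineer would, in place of code of your own. Each camera call takes 0.05 s, during which the arm holds its last target. There are 200 camera calls.

## Working session

There is one attempt and no reset: what is moved stays moved. The work goes in short steps, Python scripts to look and compute and a shell command to move; the robot and the scene stay as the last step left them, time stands still between calls to the robot, and variables do not carry over. Pictures are saved under pics/ and viewed, about 8 in all and at most 12, crops included, and the job is handed in when it is done.

```bash
mkdir -p pics; ls; cat > h.py <<'E'
import numpy as np, cv2, json
from bench import ctrl
from scipy.spatial.transform import Rotation as R
def ray(c,u,v):
    f=192/np.tan(np.radians(c["vertical_fov"])/2)
    d=np.array([(u-c["cx"])/f,(v-c["cy"])/f,1.]); T=np.array(c["T"])
    return T[:3,3],T[:3,:3]@d
def at(c,u,v,z):
    o,d=ray(c,u,v); return o+d*(z-o[2])/d[2]
def px(c,p):
    f=192/np.tan(np.radians(c["vertical_fov"])/2); T=np.array(c["T"])
    q=T[:3,:3].T@(np.array(p)-T[:3,3]); return q[0]/q[2]*f+c["cx"],q[1]/q[2]*f+c["cy"]
E
python3 - <<'E'
from h import *
ims=[]
zs=dict(feeder=.03,plunger_top=.1,parked_washer=.02,pad=.01,tape_measure=.03,screw_box_1=.02)
for n in("scene","side"):
    c=ctrl.capture(n); ims.append(c["pixels"]); cv2.imwrite(f"pics/{n}0.png",c["pixels"])
    print(n,c["vertical_fov"],np.round(c["T"],3).tolist())
    for q,z in zs.items():
        for r in ctrl.spot_in(q,c)[:2]:
            x,y,w,h=r["rect"]; print(q,round(r["p"],2),np.round(r["rect"]),at(c,x+w/2,y+h/2,z).round(3))
print(ctrl.observe())
E
```

```text
pics
scene 45.33504740636538 [[0.598, -0.586, 0.547, 0.108], [-0.802, -0.441, 0.403, -0.297], [0.005, -0.68, -0.733, 0.719], [0.0, 0.0, 0.0, 1.0]]
feeder 0.79 [166. 189. 222. 161.] [ 0.509 -0.064  0.03 ]
plunger_top 0.6 [287. 192.  20.  19.] [ 0.612 -0.034  0.1  ]
parked_washer 0.84 [314. 301.  20.  26.] [ 0.49  -0.175  0.02 ]
pad 0.63 [285. 190.  21.  23.] [0.685 0.007 0.01 ]
pad 0.56 [185. 223.  38.  31.] [0.497 0.095 0.01 ]
tape_measure 0.89 [335. 226.  41.  53.] [ 0.626 -0.159  0.03 ]
tape_measure 0.43 [313. 302.  25.  24.] [ 0.485 -0.178  0.03 ]
screw_box_1 0.73 [213. 174.  44.  45.] [0.613 0.109 0.02 ]
side 57.11885770345253 [[0.931, -0.16, 0.328, 0.289], [-0.364, -0.467, 0.806, -0.657], [0.024, -0.87, -0.493, 0.514], [0.0, 0.0, 0.0, 1.0]]
feeder 0.93 [186. 193. 151. 114.] [ 0.542 -0.112  0.03 ]
plunger_top 0.57 [273. 190.  17.  21.] [ 0.618 -0.045  0.1  ]
parked_washer 0.81 [241. 273.  20.  12.] [ 0.494 -0.176  0.02 ]
pad 0.56 [201. 207.  28.  14.] [0.497 0.085 0.01 ]
pad 0.49 [293. 228.  25.  47.] [ 0.645 -0.127  0.01 ]
tape_measure 0.6 [293. 228.  23.  48.] [ 0.629 -0.15   0.03 ]
screw_box_1 0.6 [241. 182.  22.  30.] [0.615 0.121 0.02 ]
{'time': 0.7, 'joints': array([ 2.84609089e-01,  2.55046006e-01,  1.08208281e-01, -5.59848020e-05,
       -1.42388856e+00, -2.84606054e-01]), 'qvel': array([-7.47771006e-04, -1.50135002e-04,  2.50804793e-03,  1.06707452e-03,
       -7.28753461e-05, -1.32865225e-03]), 'effort': array([-1.91918502e-04, -3.86295033e+01,  2.38031709e+01,  5.36711007e+00,
       -5.46830288e-04,  4.40862971e-05]), 'tcp_pos': array([5.49989726e-01, 4.94152922e-05, 2.31306387e-01]), 'tcp_rot': array([3.14151983e+00, 5.16730456e-05, 3.14158749e+00]), 'ft_force': array([-0.38254786,  0.02587269,  0.02295723]), 'moment': array([0.02045622, 0.02085523, 0.02437   ]), 'grip_width': 0.08523556897442183}
```

```bash
python3 -c "
import cv2
a=cv2.imread('pics/scene0.png')[150:370,140:420];b=cv2.imread('pics/side0.png')[150:330,150:390]
cv2.imwrite('pics/a.png',cv2.resize(a,None,fx=2.7,fy=2.7,interpolation=2)); cv2.imwrite('pics/b.png',cv2.resize(b,None,fx=3,fy=3,interpolation=2))"
```

```text
(no output)
```

View pics/a.png

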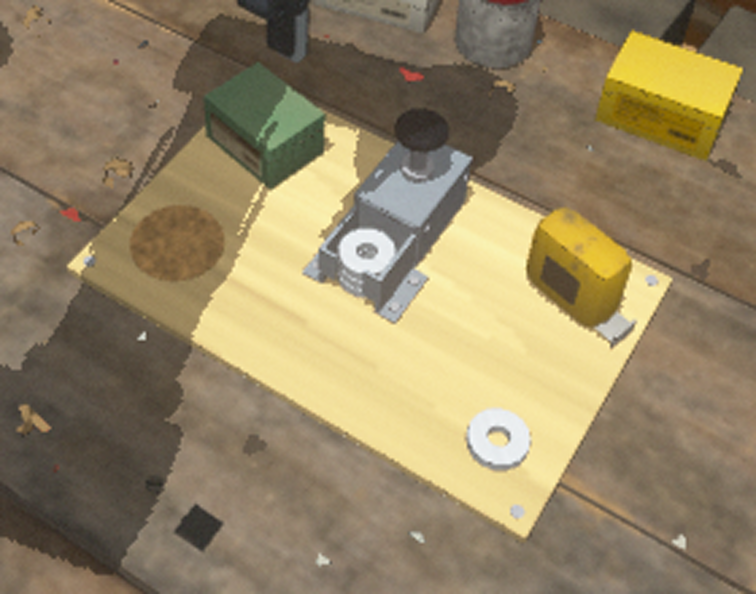

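View pics/b.png

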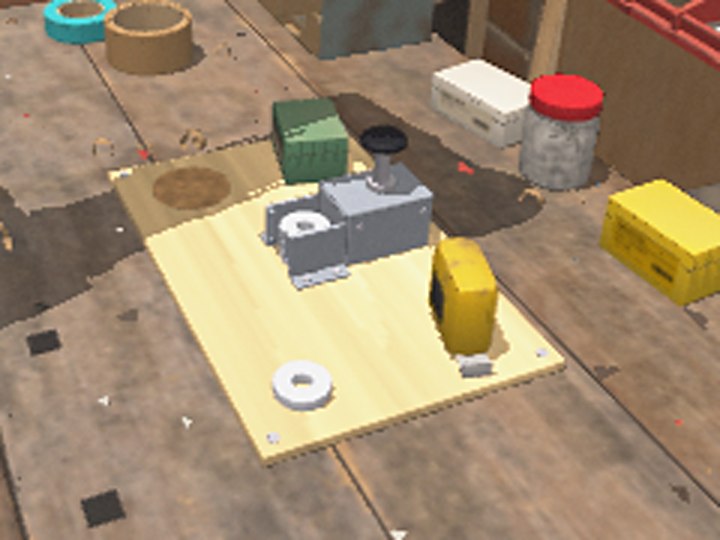

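```bash
python3 - <<'E'
from h import *
from scipy.optimize import least_squares
cs={n:ctrl.capture(n) for n in("scene","side")}
S=lambda u,v:(u/2.7+140,v/2.7+150); D=lambda u,v:(u/3+150,v/3+150)
L={'A':(-.11,.18,.01),'B':(-.11,-.18,.01),'C':(.12,-.18,.01),'cap':(.065,0,.106)}
obs=[('scene','A',S(69,264)),('scene','B',S(528,533)),('scene','C',S(671,278)),('scene','cap',S(421,128)),
('side','A',D(110,173)),('side','B',D(265,459)),('side','C',D(564,361)),('side','cap',D(384,138))]
def W(p,l):
    c,s=np.cos(p[2]),np.sin(p[2]); return np.array([p[0]+c*l[0]-s*l[1],p[1]+s*l[0]+c*l[1],l[2]])
res=lambda p:np.concatenate([np.array(px(cs[n],W(p,L[k])))-o for n,k,o in obs])
r=least_squares(res,[.54,-.04,0],x_scale=[.01,.01,.1]); p=r.x
print(p,np.degrees(p[2]));print(res(p).reshape(-1,2).round(1).tolist())
for k,l in dict(outlet=(-.055,0,.01),cap=(.065,0,.108)).items(): print(k,W(p,l).round(4))
for n,(u,v),r2 in(('scene',S(177,243),0),('side',D(191,187),0)): print('pad',at(cs[n],u,v,.01).round(4))
for n,(u,v),r2 in(('scene',S(498,437),0),('side',D(302,382),0)): print('parked',at(cs[n],u,v,.02).round(4))
E
```

```text
[ 0.55259362 -0.03237322  0.05134997] 2.942136570071743
[[-1.4, 0.0], [-0.7, 1.5], [0.9, -0.8], [0.4, -1.1], [-0.6, -0.2], [-0.1, 0.1], [1.4, -0.1], [0.4, -0.5]]
outlet [ 0.4977 -0.0352  0.01  ]
cap [ 0.6175 -0.029   0.108 ]
pad [0.4949 0.0909 0.01  ]
pad [0.496  0.0946 0.01  ]
parked [ 0.4937 -0.1727  0.02  ]
parked [ 0.4944 -0.1723  0.02  ]
```

```bash
python3 -m crank '[{"linear":[-17,-7,20],"dr":[0,0,0],"jaw":1},{"linear":[-17,-7,20],"dr":[0,0,0],"jaw":1},{"linear":[-17,-7,20],"dr":[0,0,0],"jaw":1},{"linear":[-17,-8,20],"dr":[0,0,0],"jaw":1},{"linear":[0,0,13],"dr":[0,0,0],"jaw":1},{"linear":[0,0,0],"dr":[0,0,0],"jaw":1},{"linear":[0,0,0],"dr":[0,0,0],"jaw":1},{"linear":[0,0,0],"dr":[0,0,0],"jaw":1}]'
python3 - <<'E'
from h import *
print(ctrl.observe()["tcp_pos"])
a=ctrl.capture("side")["pixels"][130:290,190:390]; b=ctrl.capture("scene")["pixels"][130:290,200:400]
cv2.imwrite('pics/c.png',cv2.resize(np.hstack([a,b]),None,fx=2,fy=2,interpolation=2))
E
```

```text
time: 1.47
tcp_pos: [0.6184, -0.0289, 0.1397]
tcp_rot: [-3.141, 0.002, -3.141]
ft_force: [-0.1, -0.3, 0.8]
grip_width: -0.0001
[ 0.61843616 -0.02888579  0.13971605]
```

View pics/c.png

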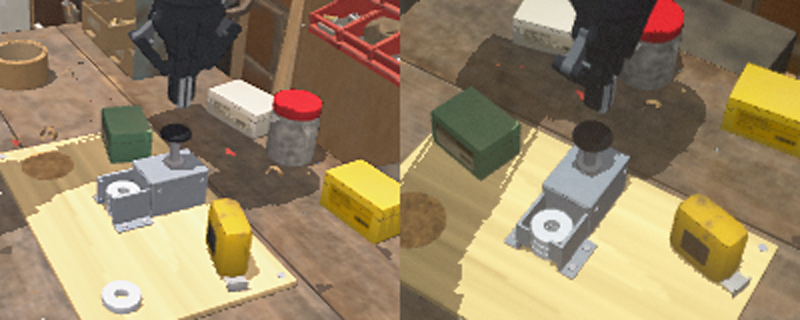

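```bash
python3 - <<'E'
from h import *
p=ctrl.observe()["tcp_pos"]
for n,o in(("side",(190,130,0)),("scene",(200,130,400))):
    c=ctrl.capture(n)
    for q in(p,(.6175,-.029,.106)):
        u,v=px(c,q); print(n,2*(u-o[0])+o[2],2*(v-o[1]))
E
```

```text
side 179.55686123604175 104.68204302389972
side 176.87360790514015 131.03683818488423
scene 596.0267181856021 105.53776816803088
scene 592.5678407232342 132.69987067602153
```

```bash
python3 -m crank '[{"linear":[0,0,14],"dr":[0,0,0],"jaw":1},{"linear":[0,0,14],"dr":[0,0,0],"jaw":1},{"linear":[0,0,4],"dr":[0,0,0],"jaw":1},{"linear":[0,0,4],"dr":[0,0,0],"jaw":1},{"linear":[0,0,4],"dr":[0,0,0],"jaw":1},{"linear":[0,0,4],"dr":[0,0,0],"jaw":1},{"linear":[0,0,4],"dr":[0,0,0],"jaw":1},{"linear":[0,0,4],"dr":[0,0,0],"jaw":1},{"linear":[0,0,3],"dr":[0,0,0],"jaw":1},{"linear":[0,0,1],"dr":[0,0,0],"jaw":1}]'
```

```text
time: 2.5
tcp_pos: [0.618, -0.0287, 0.0843]
tcp_rot: [3.141, 0.001, -3.141]
ft_force: [-4.4, 2.8, 9.7]
grip_width: 0.0002
```

```bash
python3 -m crank '[{"linear":[0,0,1],"dr":[0,0,0],"jaw":1},{"linear":[0,0,1],"dr":[0,0,0],"jaw":1},{"linear":[0,0,0],"dr":[0,0,0],"jaw":1}]'
```

```text
time: 2.75
tcp_pos: [0.618, -0.0286, 0.0826]
tcp_rot: [3.141, 0.001, -3.141]
ft_force: [-4.3, 2.0, 7.3]
grip_width: -0.0001
```

```bash
python3 -m crank '[{"linear":[0,0,1],"dr":[0,0,0],"jaw":1},{"linear":[0,0,1],"dr":[0,0,0],"jaw":1},{"linear":[0,0,1],"dr":[0,0,0],"jaw":1},{"linear":[0,0,0],"dr":[0,0,0],"jaw":1}]'
```

```text
time: 3.08
tcp_pos: [0.618, -0.0287, 0.08]
tcp_rot: [3.142, 0.002, -3.141]
ft_force: [-4.8, 2.2, 10.2]
grip_width: 0.0001
```

```bash
python3 -m crank '[{"linear":[0,0,1],"dr":[0,0,0],"jaw":1},{"linear":[0,0,1],"dr":[0,0,0],"jaw":1},{"linear":[0,0,0],"dr":[0,0,0],"jaw":1}]'
python3 - <<'E'
from h import *
a=ctrl.capture("side")["pixels"][130:290,190:390]; b=ctrl.capture("scene")["pixels"][130:290,200:400]
cv2.imwrite('pics/d.png',cv2.resize(np.hstack([a,b]),None,fx=2,fy=2,interpolation=2))
E
```

```text
time: 3.33
tcp_pos: [0.6181, -0.0287, 0.0799]
tcp_rot: [-3.141, 0.003, -3.14]
ft_force: [-9.7, 3.4, 19.9]
grip_width: -0.0
```

View pics/d.png

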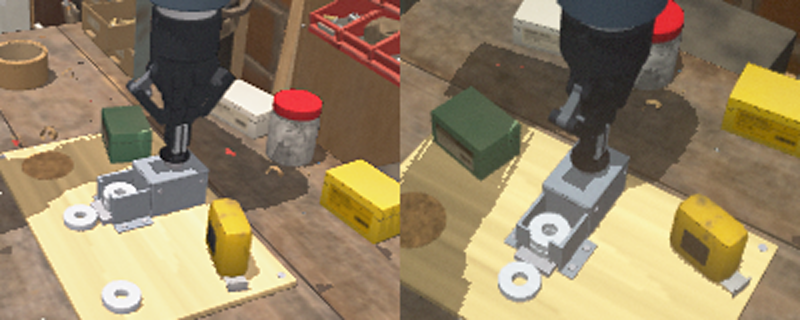

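```bash
python3 -m crank '[{"linear":[0,0,-6],"dr":[0,0,0],"jaw":1},{"linear":[0,0,-6],"dr":[0,0,0],"jaw":1},{"linear":[0,0,-8],"dr":[0,0,0],"jaw":1},{"linear":[0,0,-8],"dr":[0,0,0],"jaw":1},{"linear":[0,0,-12],"dr":[0,0,0],"jaw":1},{"linear":[0,0,-20],"dr":[0,0,0],"jaw":1},{"linear":[0,0,-10],"dr":[0,0,0],"jaw":1},{"linear":[20,-10,0],"dr":[0,0,0],"jaw":0.62},{"linear":[25,-12,0],"dr":[0,0,0],"jaw":0.62},{"linear":[25,-12,0],"dr":[0,0,0],"jaw":0.62}]' && python3 -m crank '[{"linear":[25,-12,0],"dr":[0,0,0],"jaw":0.62},{"linear":[24,-10,0],"dr":[0,0,0],"jaw":0.62},{"linear":[0,0,0],"dr":[0,0,0],"jaw":0.62},{"linear":[0,0,0],"dr":[0,0,0],"jaw":0.62}]'
python3 - <<'E'
from h import *
ims=[]
for n in("scene","side"):
    c=ctrl.capture(n); ims.append(c["pixels"][140:320,160:360])
    for q,z in(("washer_0",.015),("pad",.01),("plunger_top",.106)):
        for r in ctrl.spot_in(q,c)[:4]:
            x,y,w,h=r["rect"]; print(n,q,round(r["p"],2),np.round(r["rect"]),at(c,x+w/2,y+h/2,z).round(3))
cv2.imwrite('pics/e.png',cv2.resize(np.hstack(ims),None,fx=2,fy=2,interpolation=2))
E
```

```text
time: 4.27
tcp_pos: [0.5474, -0.0632, 0.1451]
tcp_rot: [3.142, 0.0, -3.141]
ft_force: [0.2, -0.5, -0.4]
grip_width: 0.0167
time: 4.6
tcp_pos: [0.4985, -0.0855, 0.146]
tcp_rot: [3.142, 0.001, 3.141]
ft_force: [0.2, 0.7, 0.1]
grip_width: 0.0163
scene washer_0 0.79 [252. 259.  18.  24.] [ 0.498 -0.038  0.015]
scene pad 0.57 [186. 225.  35.  25.] [0.498 0.099 0.01 ]
side washer_0 0.54 [222. 231.  18.  11.] [ 0.502 -0.026  0.015]
side washer_0 0.39 [294. 228.  24.  48.] [ 0.642 -0.135  0.015]
side pad 0.52 [198. 208.  30.  14.] [0.489 0.085 0.01 ]
side plunger_top 0.64 [269. 192.  17.  18.] [ 0.605 -0.052  0.106]
side plunger_top 0.42 [241. 270.  22.  15.] [ 0.46  -0.259  0.106]
```

View pics/e.png

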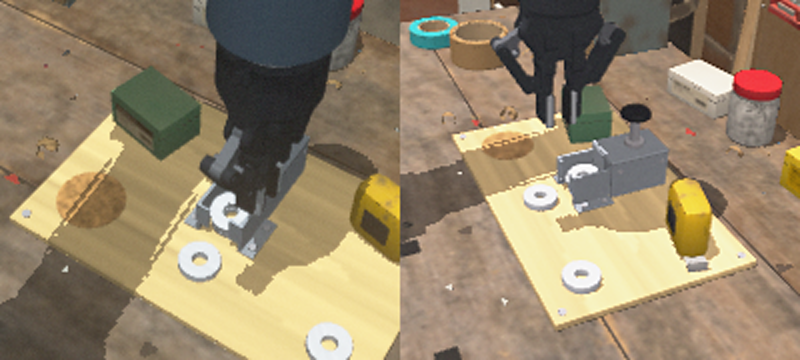

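```bash
python3 -m crank '[{"linear":[0,0,25],"dr":[0,0,0],"jaw":0.62},{"linear":[0,0,30],"dr":[0,0,0],"jaw":0.62},{"linear":[1,0,30],"dr":[0,0,0],"jaw":0.62},{"linear":[0,0,25],"dr":[0,0,0],"jaw":0.62},{"linear":[0,0,14],"dr":[0,0,0],"jaw":0.62},{"linear":[0,0,5],"dr":[0,0,0],"jaw":0.62},{"linear":[0,0,0],"dr":[0,0,0],"jaw":0.62},{"linear":[0,0,0],"dr":[0,0,0],"jaw":0.62}]'
python3 - <<'E'
from h import *
ims=[]
for n in("scene","side"):
    c=ctrl.capture(n); ims.append(c["pixels"][190:320,170:300])
    print(px(c,ctrl.observe()["tcp_pos"]))
cv2.imwrite('pics/f.png',cv2.resize(np.hstack(ims),None,fx=3,fy=3,interpolation=2))
E
```

```text
time: 5.67
tcp_pos: [0.4988, -0.085, 0.017]
tcp_rot: [-3.141, 0.001, -3.141]
ft_force: [0.2, 0.5, 0.9]
grip_width: 0.0163
(np.float64(282.75070459020037), np.float64(283.48500481826744))
(np.float64(238.0660076686364), np.float64(251.23057982138997))
```

View pics/f.png

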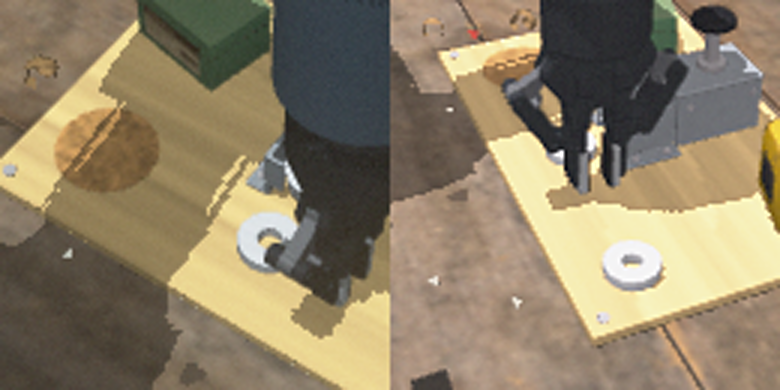

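```bash
python3 -m crank '[{"linear":[1,0,2],"dr":[0,0,0],"jaw":0.62},{"linear":[0,0,1.5],"dr":[0,0,0],"jaw":0.62},{"linear":[0,5,0],"dr":[0,0,0],"jaw":0.62},{"linear":[0,4,0],"dr":[0,0,0],"jaw":0.62},{"linear":[0,4,0],"dr":[0,0,0],"jaw":0.62},{"linear":[0,4,0],"dr":[0,0,0],"jaw":0.62},{"linear":[0,4,0],"dr":[0,0,0],"jaw":0.62},{"linear":[0,5,0],"dr":[0,0,0],"jaw":0.62},{"linear":[0,6,0],"dr":[0,0,0],"jaw":0.62},{"linear":[0,6,0],"dr":[0,0,0],"jaw":0.62}]' && python3 -m crank '[{"linear":[0,6,0],"dr":[0,0,0],"jaw":0.62},{"linear":[0,6,0],"dr":[0,0,0],"jaw":0.62},{"linear":[0,6,0],"dr":[0,0,0],"jaw":0.62},{"linear":[0,4,0],"dr":[0,0,0],"jaw":0.62},{"linear":[0,0,0],"dr":[0,0,0],"jaw":0.62}]'
python3 - <<'E'
from h import *
ims=[]
for n in("scene","side"):
    c=ctrl.capture(n); ims.append(c["pixels"][190:320,170:300])
cv2.imwrite('pics/g.png',cv2.resize(np.hstack(ims),None,fx=3,fy=3,interpolation=2))
E
```

```text
time: 6.6
tcp_pos: [0.497, -0.0464, 0.0128]
tcp_rot: [-3.141, 0.0, -3.142]
ft_force: [-0.7, 0.9, 0.0]
grip_width: 0.0161
time: 7.02
tcp_pos: [0.497, -0.0241, 0.0128]
tcp_rot: [3.141, 0.0, -3.141]
ft_force: [-0.1, -0.0, 0.0]
grip_width: 0.0162
```

View pics/g.png

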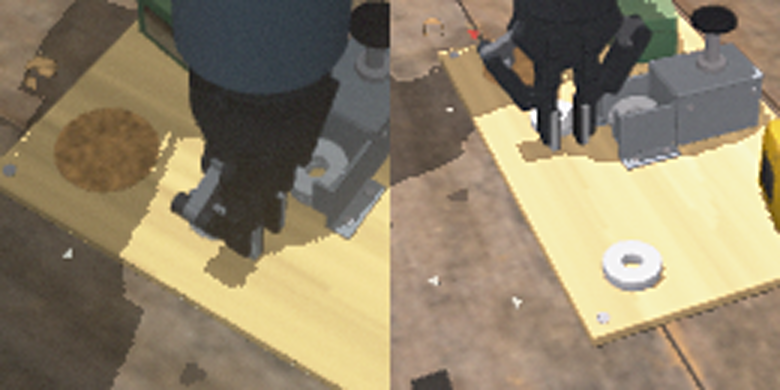

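```bash
python3 -m crank '[{"linear":[0,5,0],"dr":[0,0,0],"jaw":0.62},{"linear":[0,8,0],"dr":[0,0,0],"jaw":0.62},{"linear":[0,10,0],"dr":[0,0,0],"jaw":0.62},{"linear":[0,10,0],"dr":[0,0,0],"jaw":0.62},{"linear":[0,10,0],"dr":[0,0,0],"jaw":0.62},{"linear":[0,10,0],"dr":[0,0,0],"jaw":0.62},{"linear":[0,9,0],"dr":[0,0,0],"jaw":0.62},{"linear":[0,8,0],"dr":[0,0,0],"jaw":0.62},{"linear":[0,6,0],"dr":[0,0,0],"jaw":0.62},{"linear":[0,5,0],"dr":[0,0,0],"jaw":0.62}]' && python3 -m crank '[{"linear":[0,3,0],"dr":[0,0,0],"jaw":0.62},{"linear":[0,0,0],"dr":[0,0,0],"jaw":0.62},{"linear":[0,-6,0],"dr":[0,0,0],"jaw":0.62},{"linear":[0,-15,0],"dr":[0,0,0],"jaw":0.62},{"linear":[0,-20,0],"dr":[0,0,0],"jaw":0.62},{"linear":[0,-20,0],"dr":[0,0,0],"jaw":0.62},{"linear":[0,-5,-20],"dr":[0,0,0],"jaw":0.62},{"linear":[0,0,-40],"dr":[0,0,0],"jaw":0.62},{"linear":[0,0,-40],"dr":[0,0,0],"jaw":0.62},{"linear":[0,0,0],"dr":[0,0,0],"jaw":0.62}]'
python3 - <<'E'
from h import *
ims=[]
for n in("scene","side"):
    c=ctrl.capture(n); ims.append(c["pixels"][190:320,170:300])
    for q,z in(("washer_0",.015),("pad",.01),("plunger_top",.106)):
        for r in ctrl.spot_in(q,c)[:3]:
            x,y,w,h=r["rect"]; print(n,q,round(r["p"],2),np.round(r["rect"]),at(c,x+w/2,y+h/2,z).round(3))
cv2.imwrite('pics/h.png',cv2.resize(np.hstack(ims),None,fx=3,fy=3,interpolation=2))
E
```

```text
time: 7.95
tcp_pos: [0.4969, 0.0568, 0.0127]
tcp_rot: [-3.142, -0.0, -3.141]
ft_force: [-0.5, 0.1, 0.0]
grip_width: 0.0162
time: 8.78
tcp_pos: [0.5017, -0.0078, 0.1208]
tcp_rot: [3.141, 0.014, -3.141]
ft_force: [1.4, -1.3, 0.8]
grip_width: 0.0163
scene washer_0 0.84 [201. 228.  19.  21.] [0.501 0.084 0.015]
scene pad 0.78 [186. 224.  36.  28.] [0.495 0.096 0.01 ]
scene plunger_top 0.77 [288. 192.  18.  20.] [ 0.607 -0.037  0.106]
scene plunger_top 0.68 [164. 185. 228. 164.] [ 0.47  -0.088  0.106]
side plunger_top 0.51 [271. 190.  16.  19.] [ 0.611 -0.045  0.106]
```

View pics/h.png

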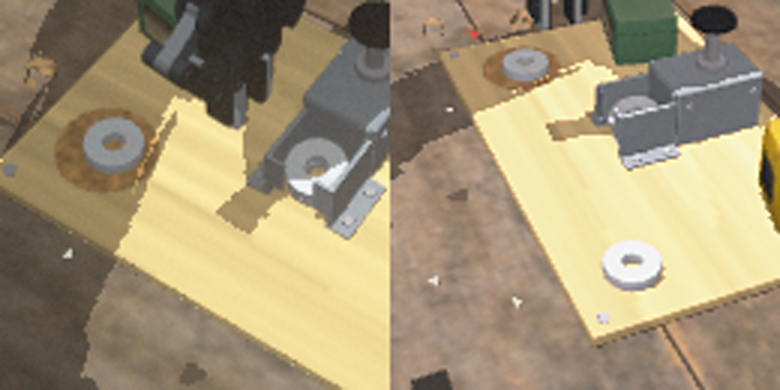

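```bash
python3 - <<'E'
from h import *
for n,o,w,p in(("scene",0,(114,142),(106.5,150)),("side",390,(524,63),(522,69))):
    c=ctrl.capture(n)
    for q,z in((w,.02),(p,.01)): print(n,at(c,(q[0]-o)/3+170,q[1]/3+190,z).round(4))
E
```

```text
scene [0.4971 0.0858 0.02  ]
scene [0.4948 0.091  0.01  ]
side [0.4961 0.0849 0.02  ]
side [0.4959 0.0912 0.01  ]
```

```bash
python3 -c "
from h import *
o=ctrl.observe();print(o['time'],o['ft_force'],abs(o['qvel']).max());print(ctrl.finish_job())"
```

```text
9.2833 [-0.01040574  0.54120554  0.57924276] 0.005517608503426182
the job is handed in; nothing more can be done
None
```

I pressed the plunger once to its hard stop (about 20 N at tip height 80 mm) and let it come back up. One washer came out onto the board. I slid it onto the cork pad with two nearly shut fingertips, then lifted the arm clear. The job was handed in at about 9.3 s; it reports no verdict.

- **Washer on the pad:** in both fixed cameras the washer lies flat, with its centre about 6 mm from the pad's centre (limit 14 mm). It sits slightly short, on the feeder side. I left that as it was.
- **Plunger and next washer:** in the last picture the plunger is up and the next washer is still in the magazine.
- **Things to leave alone:** the parked washer looks unmoved in the last picture. The last crop showed only part of the tape measure and the screw box. The arm never went near either of them, and I didn't measure any of the three again.
- **Checks that disagreed:**
  - From the scene camera, the network's box put the washer about 13 mm from the pad's centre. The box centres are rough, so I relied on my own reading of the ring and pad edges, which agreed to about 1 mm in both views.
  - The network did not find the washer or the pad in the last side picture.

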